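Empty the tumbler pot and hold its bayonet lid at the half-way vent mark

TASK

Use the crank to tip the tumbler pot right over so that all four nuts drop into the catch pan under it, then crank the pot back fully upright against its stop. Put the red bayonet lid on the pot, lugs through the notches and seated flush on the rim, and twist it clockwise (seen from above) against its return spring until the white lines on the lid point at the yellow half-way marks, about 40 degrees on, without ever turning it as far as the lock click at the red marks. Finish while still gripping the lid there: do not let go, or the spring turns it back; leave the oil can, tape roll and pliers alone.

Things in the scene. Friction and masses are not known exactly. Their poses are not given: they have to be found in the camera images.
- stand: Fixed stand: grey catch pan with two blue uprights carrying the green pot. Origin on the table right under the pot's pivot; x is the way the mouth tips, z up. Pan: outside x -100 to +150 mm, y +-65 mm, 50 mm high, walls and floor 3 mm. Uprights at y = +-68 mm, 165 mm high. Pivot axis along stand y, 150 mm above the table.
- pan_floor (a point): Middle of the catch pan's inner floor, 25 mm toward +x from the stand's origin; axes as the stand.
- pot (a joint): Tip angle of the pot in rad: 0 upright (at its stop), grows as the mouth tips over toward stand +x, end stop 2.62 (150 degrees, mouth down). Stays where it is left (pivot friction 0.3 N m, about 4 N at the crank). By the end stop all nuts have slid out.
- crank_grip (a point): Middle of the black crank sleeve: round bar 16 mm thick, 50 mm long along stand y, free to spin; 114 mm from the pot's middle toward stand -y, 80 mm from the pivot axis. Pot upright: it is on the stand's -x side, 15 degrees above level with the pivot; tipping carries it over the top to 15 degrees above level on the +x side. A vertical tool can pinch it all the way.
- pot_mouth (a point): Middle of the pot's mouth at the top of its steel rim, 200 mm over the table when upright; axes turn with the pot (upright: as the stand's). Bore 68 mm, collar 92 mm outside. The inward rim, 6 mm thick, has two 13 mm wide notches at +x and -x (white tabs outside). Clockwise from each: yellow tab at 38 degrees, red pin at 70 (lock click), dead stop near 90. Anticlockwise is blocked at 10.
- half_mark (a point): One of the two yellow half-way tabs, on the collar's outside 38 degrees clockwise (0.66 rad) of the +x notch, 48 mm from the mouth's axis, 9 mm below the rim top. The other is opposite.
- return_ring (a joint): Hidden sprung ring in the groove that the lugs push: 0 at rest; rad. The lid meets it after about 12 degrees of clockwise twist; it then resists with about 0.1 N m, rising to about 0.2 N m at the half-way mark, and turns the lid back if released.
- lid: Loose red bayonet lid, about 160 g, upright on its spigot on the table; origin at the spigot's underside centre, z up. Spigot 64 mm wide, 16 tall, with two lugs at +x and -x, 8 mm wide, 2 to 8 mm up, 77 mm over both; disc 92 mm wide from 16 to 22 mm, white lines over the lugs. Fits either way round. Seated flush: origin 16 mm below the mouth point, lid x along mouth x at the notches.
- lid_handle (a point): Middle of the lid's black bar handle, 38 mm above the lid's origin: 56 mm long along lid x, 14 mm wide along y, from 22 to 54 mm above the origin.
- nut0: Steel hex nut, 25 mm over corners, 14 mm high, 30 g; at the start on the pot's inner floor (88 mm below the mouth). Origin at the centre of one face.
- nut1: As nut0.
- nut2: As nut0.
- nut3: As nut0.
- oil_can: Red pump oil can, 217 mm tall; bystander.
- tape_roll: Black roll of tape, 55 mm wide, 19 mm high; bystander.
- pliers: Black-handled pliers, 184 mm long, lying flat; bystander.

How it is judged:
On the way, in this order (a step that is already met when the one before it is completed fails the run):
1. the pot is tipped right over and all four nuts lie in the catch pan (value of joint pot above 1.8 rad and x of nut0 in the frame of pan_floor between -0.125 and 0.125 m and y of nut0 in the frame of pan_floor between -0.065 and 0.065 m and z of each of nut0, nut1, nut2, nut3 in the frame of pan_floor below 0.05 m and x of nut1 in the frame of pan_floor between -0.125 and 0.125 m and y of nut1 in the frame of pan_floor between -0.065 and 0.065 m and x of nut2 in the frame of pan_floor between -0.125 and 0.125 m and y of nut2 in the frame of pan_floor between -0.065 and 0.065 m and x of nut3 in the frame of pan_floor between -0.125 and 0.125 m and y of nut3 in the frame of pan_floor between -0.065 and 0.065 m), for 0.1 s.
2. the pot is back upright (value of joint pot below 0.1 rad), for 0.2 s.
3. the lid is in the notches, seated on the rim, not yet twisted to the mark (z of lid in the frame of pot_mouth below -0.012 m and horizontal distance between lid and pot_mouth below 0.006 m and angle between the z axis of lid and the z axis of pot_mouth, either way round below 0.1 rad and value of joint pot below 0.1 rad and angle between the x axis of lid and the x axis of pot_mouth, either way round below 0.4 rad), for 0.1 s.
At the end, for the whole second after the job is handed in: Pot upright within 0.1 rad; all four nuts in the catch pan; lid seated (origin 12 mm or more below the rim top, within 6 mm of the axis, parallel within 0.1 rad), twisted 0.46 to 0.86 rad clockwise from the notches (mark at 0.66) and held still there by the fingers (over 1 N) (z of lid in the frame of pot_mouth below -0.012 m and horizontal distance between lid and pot_mouth below 0.006 m and angle between the z axis of lid and the z axis of pot_mouth, either way round below 0.1 rad and angle between the x axis of lid and the x axis of pot_mouth, either way round between 0.46 and 0.86 rad and value of joint pot below 0.1 rad and contact force between the fingers and lid above 1 N and angular speed of lid below 0.2 rad/s and x of nut0 in the frame of pan_floor between -0.125 and 0.125 m and y of nut0 in the frame of pan_floor between -0.065 and 0.065 m and z of each of nut0, nut1, nut2, nut3 in the frame of pan_floor below 0.05 m and x of nut1 in the frame of pan_floor between -0.125 and 0.125 m and y of nut1 in the frame of pan_floor between -0.065 and 0.065 m and x of nut2 in the frame of pan_floor between -0.125 and 0.125 m and y of nut2 in the frame of pan_floor between -0.065 and 0.065 m and x of nut3 in the frame of pan_floor between -0.125 and 0.125 m and y of nut3 in the frame of pan_floor between -0.065 and 0.065 m); the arm keeps its last pose, push and grip.
It fails at once if the lid is twisted into the lock click (z of lid in the frame of pot_mouth below -0.012 m and horizontal distance between lid and pot_mouth below 0.006 m and angle between the z axis of lid and the z axis of pot_mouth, either way round below 0.1 rad and angle between the x axis of lid and the x axis of pot_mouth, either way round above 1.1 rad).
It fails at once if a bystander is disturbed: oil can (distance of oil_can from where it was at the start of the episode above 0.025 m).
It fails at once if a bystander is disturbed: tape roll (distance of tape_roll from where it was at the start of the episode above 0.025 m).
It fails at once if a bystander is disturbed: pliers (distance of pliers from where it was at the start of the episode above 0.025 m).
It also fails if it takes over 64 s, if anything falls off the work surface, if the arm or the gripper's body presses on something with over 40 N, if the wrist force passes 120 N, or if a joint passes its speed limit or range.

ROBOT

A 6-joint arm with a two-finger parallel gripper is mounted at the origin on a cart in front of the work surface, level with it; the furniture and walls round the work are solid. World frame = base frame: x ahead of the robot, y to its left, z up, the work surface at z = 0. Lengths are in m, angles in rad, forces in N, time in s.
With the tool pointing down it reaches from about 0.35 to 0.975 m from the base axis. Payload 4.9 kg.
Tool frame: the origin (TCP) lies on the front face of the gripper's body, between the roots of the fingers; the fingertips stand 73 mm ahead of it and the grasp point (between the pads) lies 54 mm ahead of it; z points along the fingers, y is the line along which they close (so a half turn about z gives the same grasp; the last joint's range is limited). The gripper opens to 85 mm and grips with 20 to 120 N. Pads are 22 mm wide; open, the fingers measure 114 mm over their backs; the gripper's body (76 mm by 85 mm) begins 54 mm behind the grasp point. The pads swing forward as they close: fully open they stand 13 mm farther back than shut.
Start: joints at [-1.468, 0.053, 1.613, -0, 1.476, -0.119], TCP at [0.137, -0.61, 0.304] pointing down, gripper open.
Joint ranges: [-3.01, 3.01], [-1.01, 2.22], [0.06, 2.58], [-1.02, 4.17], [0.09, 2.62], [-3.14, 3.14]. Speed limits (rad/s): [2.57, 2.57, 3.14, 3.14, 3.14, 3.14].

INTERFACE

Orientations are given as a rotation vector (axis times angle).
In Python, from station import status, imaging, order gives the robot as it stands.
- The arm moves only by the tool arm_command, never from a script. Its argument "increments" is a list of rows, each an object with "slide": the shift along the tool's x, y, z in m, a list of three; "spin": the turn about the tool's z in degrees; "gripper": the opening, from -1 (shut) to 1 (fully open). In form: [{"slide": [x, y, z], "spin": spin, "gripper": gripper}, ...]. A call has 1 to 8 rows; each row is the pose to reach, as a shift and turn from the pose commanded when the call began, along the tool's axes at that moment; what a row does not reach only later rows make up. A row lasts 1/12 s, in which the tool goes at most 41.7 mm and 7.16 degrees, less where a joint would pass 70% of its speed; a pose out of reach is approached as far as the arm can. A call with a gripper value outside its range is refused whole. The fingers move at their own pace and stop on an object; "newtons" is the grip in N (left out, the last holds). Time passes only in rows, so rows that repeat a pose let the fingers close. It gives the time, the measured TCP pose, the force, the opening and the grip force at its end, in the units of the state.
- status.get_obs(): the state, without advancing time (a new reading comes with each control period).
- imaging.get_image(name): name is "scene" or "side" or "wrist"; returns a dict with "frame" (400x640x3 uint8, red, green, blue), "vfov" (degrees; the focal length in pixels is half the picture's height over the tangent of half this angle, whatever the lens; pixels are square), "cx", "cy" (the principal point, pixels), "view" (4x4, takes a point from world to camera coordinates); the wrist camera has in their place "mount" (4x4, takes a point from camera to tool coordinates, whose origin is the TCP and whose axes are the flange's). Camera axes: x right, y up, looking along -z (the intrinsics and any distortion apply to the point x, -y, -z); pixel columns grow to the right and rows downward; lengths in m; the calibration is good to about 2 mm. A picture is of the moment at which its call begins: read the wrist's pose just before it. There is no depth.
- order.finish_job(): hands the job in; it is judged then, once.
The state is a dict: "t": time; "q": joint angles; "dq": joint speeds; "effort": joint torques, N m; "tool_pos": TCP position; "tool_rot": TCP orientation; "contact_force": force on the tool from outside, world axes, zero at the start; "wrist_torque": the same for the moment, N m; "opening": finger opening in m; "grip_force": force on a finger pad.
Only numpy, scipy, OpenCV 4.12 (cv2) and the standard library are available. Lean on these libraries where they do the work, as an engineer would, in place of code of your own. Each camera call takes 0.05 s, during which the arm holds its last target. There are 200 camera calls.

## Working session

There is one attempt and no reset: what is moved stays moved. The work goes in short steps, Python scripts to look and compute and a tool call to move; the robot and the scene stay as the last step left them, time stands still between calls to the robot, and variables do not carry over. Pictures are saved under pics/ and viewed, at most 10 in all, crops included, and the job is handed in when it is done.

Besides the shell and the picture viewer there is one more tool, called after "Call:" as name(argument=value, ...) on one line, values as JSON. arm_command: Moves the arm, as the interface text tells. Its arguments: {"type":"object","properties":{"increments":{"type":"array","items":{"type":"object","properties":{"slide":{"type":"array","items":{"type":"number"}},"spin":{"type":"number"},"gripper":{"type":"number"}}}},"newtons":{"type":"number"}},"required":["increments"]}

```bash
ls; mkdir -p pics; python3 - <<'E'
from station import status, imaging
import cv2,numpy as np
o=status.get_obs(); print({k:np.round(v,4).tolist() for k,v in o.items()})
for n in ("scene","side"):
    d=imaging.get_image(n); cv2.imwrite(f"pics/{n}0.png",d["frame"][:,:,::-1]); print({k:(np.round(v,4).tolist() if not isinstance(v,str) else v) for k,v in d.items() if k!="frame"})
E
```

```text
pics
{'t': 0.0, 'q': [-1.468, 0.0534, 1.6143, 0.0, 1.476, -0.119], 'dq': [-0.0006, -0.0, 0.0023, -0.001, 0.0005, -0.0007], 'effort': [0.0008, -39.3676, -37.0181, -0.0001, 0.007, 0.0], 'tool_pos': [0.1375, -0.6092, 0.3027], 'tool_rot': [-3.1203, -0.3475, -0.0], 'contact_force': [0.0997, -0.4293, -0.8378], 'wrist_torque': [0.0318, -0.0466, 0.0351], 'grip_force': 0.0, 'opening': 0.0855}
{'vfov': 46.6585, 'cx': 322.8231, 'cy': 196.8759, 'view': [[-0.8835, -0.4683, -0.0031, 0.4263], [0.2828, -0.5386, 0.7937, -0.3675], [-0.3734, 0.7004, 0.6083, -0.7918], [0.0, 0.0, 0.0, 1.0]]}
{'vfov': 47.2969, 'cx': 314.5512, 'cy': 197.133, 'view': [[0.9991, -0.0426, 0.001, -0.5647], [0.024, 0.5817, 0.8131, -0.0106], [-0.0352, -0.8123, 0.5822, -1.3391], [0.0, 0.0, 0.0, 1.0]]}
```

View pics/scene0.png

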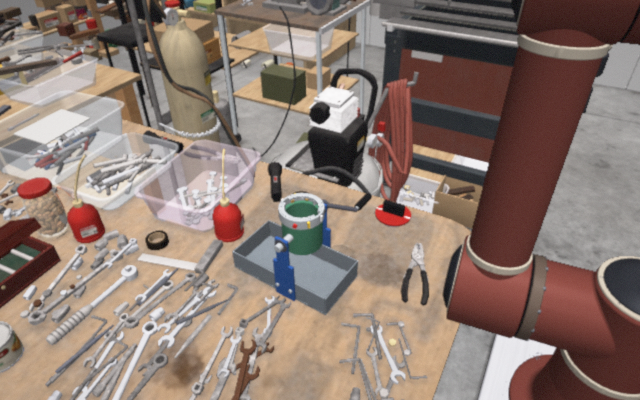

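View pics/side0.png

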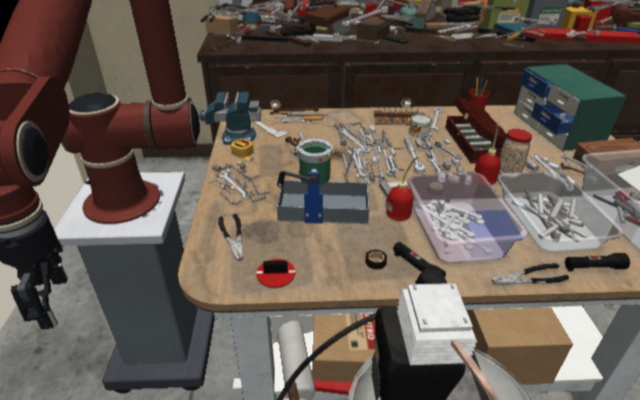

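Scene and side show the pot at about (303,225) and (314,160). The lid is at (393,212) and (277,272), the crank at (350,206) and (284,182), and the pliers lie between the lid and the base. I'll look closer.

```bash
cat > h.py <<'E'
import numpy as np, cv2
from station import status, imaging
from scipy.spatial.transform import Rotation as R
from scipy.optimize import least_squares
def cam(n):
    o=status.get_obs(); d=imaging.get_image(n); f=200/np.tan(np.radians(d["vfov"])/2)
    if "view" in d: V=np.array(d["view"])
    else:
        T=np.eye(4); T[:3,:3]=R.from_rotvec(o["tool_rot"]).as_matrix(); T[:3,3]=o["tool_pos"]
        V=np.linalg.inv(T@np.array(d["mount"]))
    return d["frame"],(V,f,d["cx"],d["cy"])
def proj(c,P):
    V,f,cx,cy=c; p=np.atleast_2d(P)@V[:3,:3].T+V[:3,3]
    return np.c_[cx+f*p[:,0]/-p[:,2], cy+f*p[:,1]/p[:,2]]
def onz(c,uv,z):
    V,f,cx,cy=c; d=V[:3,:3].T@np.array([(uv[0]-cx)/f,-(uv[1]-cy)/f,-1]); o=-V[:3,:3].T@V[:3,3]
    return o+d*(z-o[2])/d[2]
def stand(p,P):
    c,s=np.cos(p[2]),np.sin(p[2]); P=np.atleast_2d(P)
    return P@np.array([[c,s,0],[-s,c,0],[0,0,1]])+[p[0],p[1],0]
E
python3 - <<'E'
from h import *
a,c=cam("side"); 
cv2.imwrite("pics/s1.png",cv2.resize(a[135:235,250:380,::-1],None,fx=6,fy=6,interpolation=2))
print("lid",onz(c,(277,273),.022),"mouth",onz(c,(314,147),.2))
b,d=cam("scene")
cv2.imwrite("pics/c1.png",cv2.resize(b[185:315,225:415,::-1],None,fx=4,fy=4,interpolation=2))
print("lid",onz(d,(393,212),.022),"mouth",onz(d,(301,208),.2))
print(imaging.get_image("wrist")["mount"])
E
```

```text
lid [ 0.46289419 -0.33683157  0.022     ] mouth [ 0.56109677 -0.05898337  0.2       ]
lid [ 0.45822009 -0.33760601  0.022     ] mouth [ 0.55890146 -0.05345216  0.2       ]
[[-5.85519596e-04  9.62412050e-01  2.71592901e-01  6.95735731e-02]
 [ 9.99999719e-01  6.90842813e-04 -2.92187372e-04  5.56478478e-04]
 [-4.68832651e-04  2.71592653e-01 -9.62412183e-01 -7.05840647e-02]
 [ 0.00000000e+00  0.00000000e+00  0.00000000e+00  1.00000000e+00]]
```

View pics/s1.png

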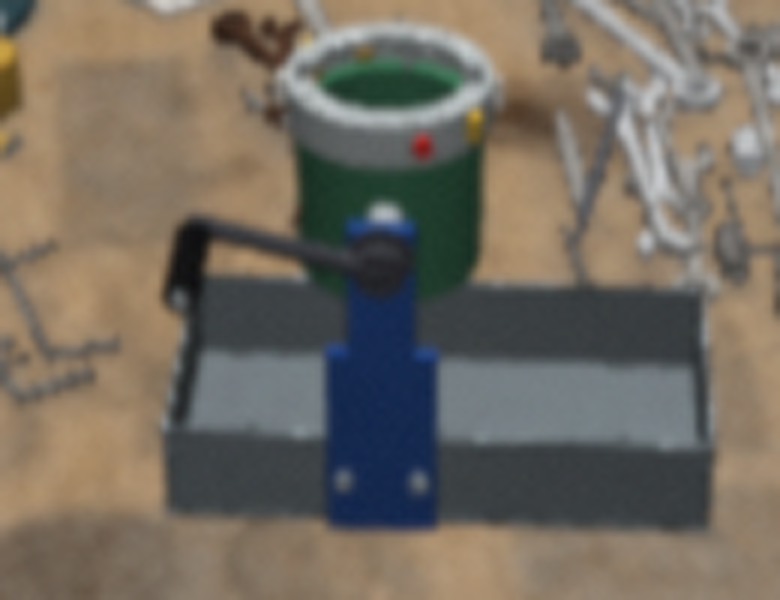

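View pics/c1.png

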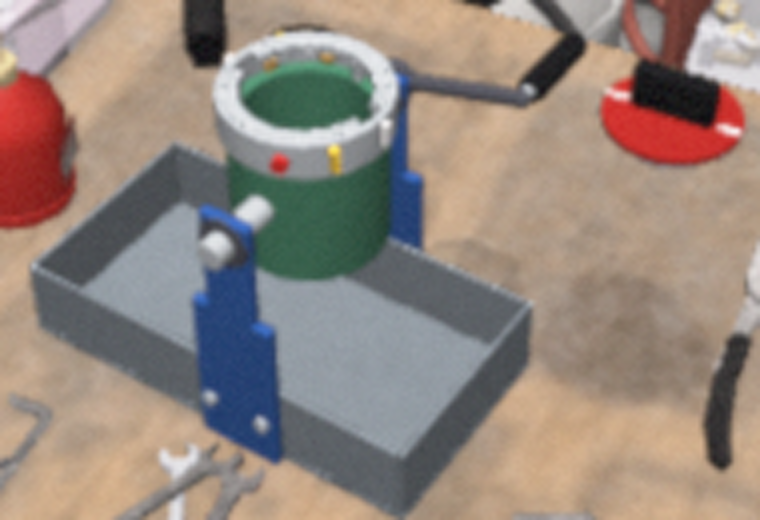

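The crops give sharp pan corners, the crank sleeve and the lid's white lines. I'll fit the poses from these.

```bash
python3 - <<'E'
from h import *
a,cs=cam("side"); b,cc=cam("scene")
U=lambda x,y,k,u0,v0:((x+.5)/k-.5+u0,(y+.5)/k-.5+v0)
S=[((165,430),(-.1,-.065,.05)),((710,445),(.15,-.065,.05)),((168,513),(-.1,-.065,0)),((710,526),(.15,-.065,0)),((705,290),(.15,.065,.05)),((187,262),(-.0773,-.114,.1707))]
C=[((37,267),(.15,.065,.05)),((403,460),(-.1,.065,.05)),((530,303),(-.1,-.065,.05)),((177,147),(.15,-.065,.05)),((403,514),(-.1,.065,0)),((555,68),(-.0773,-.114,.1707))]
su=np.array([U(*p,6,250,135) for p,_ in S]); sp=[q for _,q in S]
cu=np.array([U(*p,4,225,185) for p,_ in C]); cp=[q for _,q in C]
f=lambda p:np.r_[(proj(cs,stand(p,sp))-su).ravel(),(proj(cc,stand(p,cp))-cu).ravel()]
r=least_squares(f,[.56,-.057,0],loss="soft_l1"); print(r.x,np.degrees(r.x[2])); print(np.round(f(r.x).reshape(-1,2),1))
print("crank,mouth",stand(r.x,[(-.0773,-.114,.1707),(0,0,.2)]))
p=[onz(cc,U(*q,4,225,185),.022) for q in ((617,94),(730,130))]; d=p[0]-p[1]
print("lid",(p[0]+p[1])/2,np.linalg.norm(d),np.degrees(np.arctan2(d[1],d[0])))
for fr,c in((a,cs),(b,cc)):
    h=cv2.cvtColor(fr,cv2.COLOR_RGB2HSV); l=proj(c,[.46,-.337,.022])[0]
    m=((h[...,1]>170)&((h[...,0]<8)|(h[...,0]>172))&(h[...,2]>90)).astype(np.uint8)
    k=np.zeros_like(m); cv2.circle(k,tuple(int(v) for v in l),30,1,-1); pts=np.argwhere(m&k)[:,::-1]
    e=cv2.fitEllipse(cv2.convexHull(pts.astype(np.int32))); print(e,onz(c,e[0],.022))
o=status.get_obs(); M=R.from_rotvec(o["tool_rot"]).as_matrix(); print(np.round(M,3))
E
```

```text
[ 0.56147256 -0.05756251 -0.09447837] -5.413211609970188
[[-1.2  0. ]
 [ 0.8  0.5]
 [-0.8  0.7]
 [-0.5  1.5]
 [-0.4 -0.6]
 [-0.5  0.9]
 [-2.6 -0.1]
 [-0.1 -0.2]
 [ 0.7 -0.1]
 [-1.  -1.7]
 [-0.1  2.3]
 [-0.8 -0.1]]
crank,mouth [[ 0.47376278 -0.16376178  0.1707    ]
 [ 0.56147256 -0.05756251  0.2       ]]
lid [ 0.4577806 -0.3352454  0.022    ] 0.07691239808569034 -0.34222272754319477
((275.38043212890625, 272.8411560058594), (27.27191925048828, 37.6170539855957), 84.37024688720703) [ 0.45909312 -0.33615422  0.022     ]
((392.8014831542969, 214.0591583251953), (22.196889877319336, 34.43824768066406), 96.39495086669922) [ 0.45567681 -0.32961464  0.022     ]
[[ 0.976  0.22  -0.   ]
 [ 0.22  -0.976  0.001]
 [ 0.    -0.001 -1.   ]]
```

Call:
arm_command(increments=[{"slide":[0.04,-0.02,0],"spin":-5,"gripper":1},{"slide":[0.08,-0.04,0],"spin":-10,"gripper":1},{"slide":[0.12,-0.06,0],"spin":-15,"gripper":1},{"slide":[0.16,-0.08,0],"spin":-20,"gripper":1},{"slide":[0.2,-0.1,0],"spin":-25,"gripper":1},{"slide":[0.24,-0.12,0],"spin":-30,"gripper":1},{"slide":[0.28,-0.14,0],"spin":-36,"gripper":1},{"slide":[0.31,-0.16,0],"spin":-42,"gripper":1}])

```text
t: 1.02
tool_pos: [0.3948, -0.3948, 0.3041]
tool_rot: [2.786, 1.45, 0.0]
contact_force: [0.8, -1.3, 0.9]
opening: 0.0852
grip_force: 0.0
```

```bash
python3 - <<'E'
from h import *
a,c=cam("wrist"); cv2.imwrite("pics/w1.png",a[:,:,::-1]); np.save("w1.npy",np.array([*c[0].ravel(),*c[1:]]))
o=status.get_obs(); M=R.from_rotvec(o["tool_rot"]).as_matrix(); print(np.round(M,3),o["tool_pos"])
print(proj(c,[.458,-.336,.022]), M.T@(np.array([.4735,-.167,.30])-o["tool_pos"]))
E
```

```text
[[ 0.566  0.825  0.004]
 [ 0.825 -0.566  0.004]
 [ 0.006  0.002 -1.   ]] [ 0.3990789  -0.39000769  0.30414702]
[[334.22089769  97.39067074]] [ 0.22598069 -0.06475166  0.00529905]
```

View pics/w1.png

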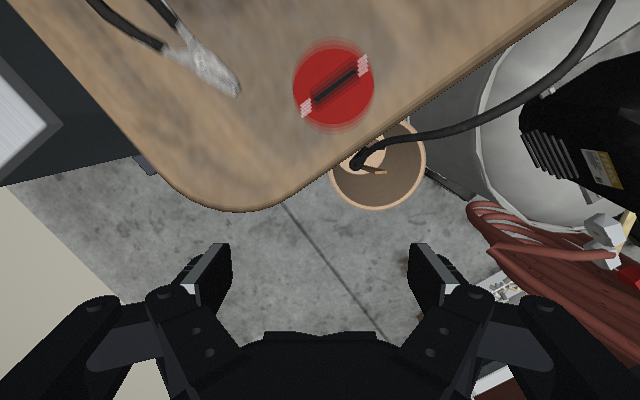

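The lid is at about (334,85) with the white lines at (306,107) and (363,64), slightly motion-blurred. I'll re-measure it later and go above the crank now.

Call:
arm_command(increments=[{"slide":[0.04,-0.012,0],"spin":-5,"gripper":1},{"slide":[0.08,-0.024,0],"spin":-10,"gripper":1},{"slide":[0.12,-0.036,0],"spin":-15,"gripper":1},{"slide":[0.16,-0.05,0],"spin":-20,"gripper":1},{"slide":[0.195,-0.062,0],"spin":-25,"gripper":1},{"slide":[0.217,-0.07,0],"spin":-30,"gripper":1},{"slide":[0.217,-0.07,0],"spin":-30,"gripper":1},{"slide":[0.217,-0.07,0],"spin":-30,"gripper":1}])

```text
t: 1.73
tool_pos: [0.4618, -0.1779, 0.304]
tool_rot: [2.32, 2.118, -0.0]
contact_force: [0.1, -0.6, 0.6]
opening: 0.0854
grip_force: 0.0
```

```bash
python3 - <<'E'
from h import *
a,c=cam("wrist"); cv2.imwrite("pics/w2.png",a[:,:,::-1]); np.save("w2.npy",np.array([*c[0].ravel(),*c[1:]]))
o=status.get_obs(); M=R.from_rotvec(o["tool_rot"]).as_matrix(); print(np.round(M,3),o["tool_pos"],o["q"],np.abs(o["dq"]).max())
p=[.5615,-.0576,-.0945]
print(np.round(proj(c,stand(p,[(-.0773,-.089,.1707),(-.0773,-.139,.1707),(0,0,.2),(.046,0,.2),(-.046,0,.2),(.15,-.065,.05),(-.1,-.065,.05)]))))
E
```

```text
[[ 0.093  0.996  0.   ]
 [ 0.996 -0.093 -0.001]
 [-0.001  0.    -1.   ]] [ 0.46159334 -0.17875518  0.30402507] [-5.19714185e-01 -2.66514574e-01  1.90780456e+00 -5.35374503e-04
  1.49992892e+00 -4.26873908e-01] 0.02841740092956733
[[334. 155.]
 [333. 223.]
 [491. -11.]
 [581. -11.]
 [401. -11.]
 [544. 116.]
 [307. 116.]]
```

View pics/w2.png

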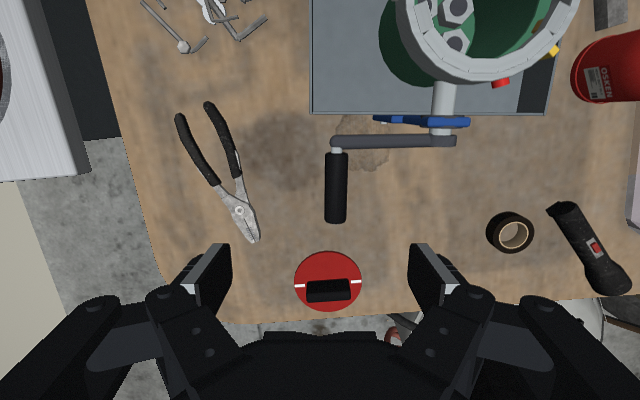

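The picture shows the sleeve ends at (337,151) and (335,222), the pan corners at (312,114) and (546,116), and the lid disc at (328,281) with lines at (299,286) and (356,282). I'll refine the fits.

```bash
python3 - <<'E'
from h import *
v=np.load("w2.npy"); c=(v[:16].reshape(4,4),*v[16:]); print(c[1:])
W=[((337,151),(-.0773,-.089,.1707)),((335,222),(-.0773,-.139,.1707)),((312,114),(-.1,-.065,.05)),((546,115.5),(.15,-.065,.05))]
u=np.array([a for a,_ in W]);q=[b for _,b in W]
f=lambda p:(proj(c,stand(p,q))-u).ravel()
r=least_squares(f,[.56,-.057,-.09]); print(r.x,np.degrees(r.x[2]),np.round(f(r.x),1)); print(stand(r.x,[(-.0773,-.114,.1707)]))
a=cv2.imread("pics/w2.png")[:,:,::-1]; h=cv2.cvtColor(a,cv2.COLOR_RGB2HSV)
m=((h[...,1]>170)&((h[...,0]<8)|(h[...,0]>172))).astype(np.uint8); m[:245]=0;m[315:]=0;m[:,:285]=0;m[:,370:]=0
e=cv2.fitEllipse(cv2.convexHull(np.argwhere(m)[:,::-1].astype(np.int32))); print(e,onz(c,e[0],.022))
d=onz(c,(358,282.5),.022)-onz(c,(298,285.5),.022); print(np.degrees(np.arctan2(d[1],d[0])))
print("handle top mid",onz(c,(329,286),.054))
E
```

```text
(np.float64(296.880954183284), np.float64(319.451064005098), np.float64(195.5964786804607))
[ 0.56461542 -0.05654599 -0.1002038 ] -5.741254780891114 [ 0.6  1.1  0.9 -1.5 -2.3 -0.1  0.1  0.5]
[[ 0.47629904 -0.16224134  0.1707    ]]
((327.3599548339844, 281.0877380371094), (60.22355651855469, 67.01468658447266), 88.30492401123047) [ 0.45963639 -0.32929086  0.022     ]
-2.0642486747494497
handle top mid [ 0.46187202 -0.31632829  0.054     ]
```

Call:
arm_command(increments=[{"slide":[0.014,0.012,0.0],"spin":0,"gripper":1},{"slide":[0.014,0.012,0.02],"spin":0,"gripper":1},{"slide":[0.014,0.012,0.045],"spin":0,"gripper":1},{"slide":[0.014,0.012,0.07],"spin":0,"gripper":1},{"slide":[0.014,0.012,0.079],"spin":0,"gripper":1},{"slide":[0.014,0.012,0.079],"spin":0,"gripper":0},{"slide":[0.014,0.012,0.079],"spin":0,"gripper":-0.4},{"slide":[0.014,0.012,0.079],"spin":0,"gripper":-1}], newtons=30)

```text
t: 2.45
tool_pos: [0.4755, -0.1668, 0.2267]
tool_rot: [2.321, 2.113, 0.001]
contact_force: [0.2, 0.5, 0.0]
opening: 0.0517
grip_force: 0.0
```

Call:
arm_command(increments=[{"slide":[0,0,0],"spin":0,"gripper":-1},{"slide":[0,0,0],"spin":0,"gripper":-1},{"slide":[0,0,0],"spin":0,"gripper":-1},{"slide":[0,0,0],"spin":0,"gripper":-1}])

```text
t: 2.78
tool_pos: [0.4744, -0.1661, 0.2262]
tool_rot: [-2.321, -2.116, 0.003]
contact_force: [-4.7, -0.4, 4.4]
opening: 0.0149
grip_force: 29.2
```

```bash
python3 - <<'E'
from h import *
a,c=cam("wrist"); s,_=cam("side"); cv2.imwrite("pics/w3.png",np.hstack([cv2.resize(a,(480,300)),cv2.resize(s[120:245,240:374],(320,300))])[:,:,::-1])
o=status.get_obs(); print({k:np.round(v,4).tolist() for k,v in o.items()})
E
```

```text
{'t': 2.8833, 'q': [-0.4843, -0.1835, 1.9703, -0.0018, 1.3558, -0.3916], 'dq': [-0.0003, -0.0, -0.0008, -0.0025, -0.0009, 0.0025], 'effort': [0.9788, -25.5896, -35.2245, 0.6652, -1.2243, -0.0138], 'tool_pos': [0.4744, -0.1661, 0.2261], 'tool_rot': [-2.3212, -2.1164, 0.0031], 'contact_force': [-5.509, 0.3136, 3.7604], 'wrist_torque': [0.0263, 0.8399, -0.0202], 'grip_force': 29.23, 'opening': 0.0149}
```

View pics/w3.png

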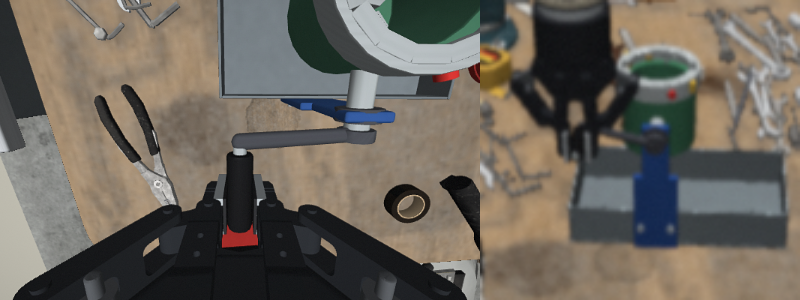

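The sleeve is pinched between the pads. I'll crank along the arc.

Call:
arm_command(increments=[{"slide":[0,0.0034,-0.0099],"spin":0,"gripper":-1},{"slide":[0,0.008,-0.0193],"spin":0,"gripper":-1},{"slide":[0,0.0138,-0.028],"spin":0,"gripper":-1},{"slide":[0,0.0207,-0.0359],"spin":0,"gripper":-1},{"slide":[0,0.0286,-0.0428],"spin":0,"gripper":-1},{"slide":[0,0.0373,-0.0486],"spin":0,"gripper":-1},{"slide":[0,0.0467,-0.0532],"spin":0,"gripper":-1},{"slide":[0,0.0566,-0.0566],"spin":0,"gripper":-1}])

```text
t: 3.55
tool_pos: [0.531, -0.1715, 0.283]
tool_rot: [-2.321, -2.116, 0.004]
contact_force: [-4.8, -2.1, -0.5]
opening: 0.0149
grip_force: 29.9
```

Call:
arm_command(increments=[{"slide":[0,0.0103,-0.002],"spin":0,"gripper":-1},{"slide":[0,0.0207,-0.0027],"spin":0,"gripper":-1},{"slide":[0,0.0311,-0.002],"spin":0,"gripper":-1},{"slide":[0,0.0414,0],"spin":0,"gripper":-1},{"slide":[0,0.0513,0.0034],"spin":0,"gripper":-1},{"slide":[0,0.0607,0.008],"spin":0,"gripper":-1},{"slide":[0,0.0694,0.0138],"spin":0,"gripper":-1},{"slide":[0,0.0773,0.0207],"spin":0,"gripper":-1}])

```text
t: 4.22
tool_pos: [0.6082, -0.1789, 0.2617]
tool_rot: [-2.322, -2.116, 0.004]
contact_force: [-6.3, -3.0, 0.3]
opening: 0.0152
grip_force: 30.1
```

Call:
arm_command(increments=[{"slide":[0,0.0069,0.0079],"spin":0,"gripper":-1},{"slide":[0,0.0127,0.0166],"spin":0,"gripper":-1},{"slide":[0,0.0173,0.026],"spin":0,"gripper":-1},{"slide":[0,0.0205,0.035],"spin":0,"gripper":-1},{"slide":[0,0.0205,0.037],"spin":0,"gripper":-1},{"slide":[0,0.0205,0.037],"spin":0,"gripper":-1},{"slide":[0,0.0205,0.037],"spin":0,"gripper":-1},{"slide":[0,0.0205,0.037],"spin":0,"gripper":-1}])

```text
t: 4.88
tool_pos: [0.6283, -0.1808, 0.2258]
tool_rot: [-2.322, -2.116, 0.004]
contact_force: [-6.9, -2.6, 3.8]
opening: 0.0149
grip_force: 30.7
```

```bash
python3 - <<'E'
from h import *
a,c=cam("wrist"); s,_=cam("scene"); cv2.imwrite("pics/w4.png",np.hstack([cv2.resize(a,(400,300)),cv2.resize(s[180:315,230:410],(400,300))])[:,:,::-1])
o=status.get_obs(); print({k:np.round(v,4).tolist() for k,v in o.items()})
E
```

```text
{'t': 4.9833, 'q': [-0.3933, 0.1768, 1.6116, -0.0022, 1.3542, -0.3002], 'dq': [-0.0009, -0.0, -0.002, -0.0016, 0.0012, -0.0007], 'effort': [2.5221, -40.8625, -35.7507, 1.1371, -1.4266, -0.0065], 'tool_pos': [0.6283, -0.1808, 0.2258], 'tool_rot': [2.3218, 2.1163, -0.0037], 'contact_force': [-7.4159, -1.7098, 4.3654], 'wrist_torque': [-0.2846, 1.086, -0.0221], 'grip_force': 30.6763, 'opening': 0.0151}
```

View pics/w4.png

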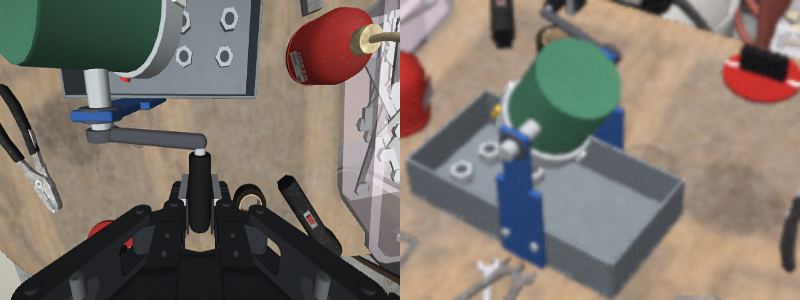

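All four nuts lie in the pan: I can see four in the wrist view around (200,38). I'll crank back by the mirrored path.

Call:
arm_command(increments=[{"slide":[0,-0.0034,-0.0099],"spin":0,"gripper":-1},{"slide":[0,-0.008,-0.0193],"spin":0,"gripper":-1},{"slide":[0,-0.0138,-0.028],"spin":0,"gripper":-1},{"slide":[0,-0.0207,-0.0359],"spin":0,"gripper":-1},{"slide":[0,-0.0286,-0.0428],"spin":0,"gripper":-1},{"slide":[0,-0.0373,-0.0486],"spin":0,"gripper":-1},{"slide":[0,-0.0467,-0.0532],"spin":0,"gripper":-1},{"slide":[0,-0.0566,-0.0566],"spin":0,"gripper":-1}])

```text
t: 5.65
tool_pos: [0.5729, -0.1755, 0.2823]
tool_rot: [2.318, 2.113, 0.003]
contact_force: [2.6, -4.9, -4.5]
opening: 0.0147
grip_force: 30.0
```

Call:
arm_command(increments=[{"slide":[0,-0.0103,-0.002],"spin":0,"gripper":-1},{"slide":[0,-0.0207,-0.0027],"spin":0,"gripper":-1},{"slide":[0,-0.0311,-0.002],"spin":0,"gripper":-1},{"slide":[0,-0.0414,0],"spin":0,"gripper":-1},{"slide":[0,-0.0513,0.0034],"spin":0,"gripper":-1},{"slide":[0,-0.0607,0.008],"spin":0,"gripper":-1},{"slide":[0,-0.0694,0.0138],"spin":0,"gripper":-1},{"slide":[0,-0.0773,0.0207],"spin":0,"gripper":-1}])

```text
t: 6.32
tool_pos: [0.496, -0.1681, 0.2632]
tool_rot: [2.318, 2.113, 0.004]
contact_force: [0.7, -1.8, 5.7]
opening: 0.0149
grip_force: 31.0
```

Call:
arm_command(increments=[{"slide":[0,-0.0069,0.0079],"spin":0,"gripper":-1},{"slide":[0,-0.0127,0.0166],"spin":0,"gripper":-1},{"slide":[0,-0.0173,0.026],"spin":0,"gripper":-1},{"slide":[0,-0.0205,0.035],"spin":0,"gripper":-1},{"slide":[0,-0.021,0.038],"spin":0,"gripper":-1},{"slide":[0,-0.021,0.04],"spin":0,"gripper":-1},{"slide":[0,-0.021,0.04],"spin":0,"gripper":-1},{"slide":[0,-0.021,0.04],"spin":0,"gripper":-1}])

```text
t: 6.98
tool_pos: [0.4745, -0.1661, 0.2253]
tool_rot: [2.321, 2.116, -0.002]
contact_force: [-12.2, 2.8, 22.7]
opening: 0.015
grip_force: 32.7
```

Call:
arm_command(increments=[{"slide":[0,0,-0.001],"spin":0,"gripper":0.5},{"slide":[0,0,-0.001],"spin":0,"gripper":0.5},{"slide":[0,0,-0.001],"spin":0,"gripper":0.5},{"slide":[0,0,-0.001],"spin":0,"gripper":0.5},{"slide":[0,0,-0.03],"spin":0,"gripper":0.5},{"slide":[0,0,-0.06],"spin":0,"gripper":0.5},{"slide":[-0.01,0,-0.08],"spin":7,"gripper":0.5},{"slide":[-0.03,0,-0.08],"spin":14,"gripper":0.5}])

```text
t: 7.65
tool_pos: [0.4734, -0.1955, 0.3051]
tool_rot: [2.559, 1.81, 0.007]
contact_force: [0.4, -0.2, 0.6]
opening: 0.0639
grip_force: 0.0
```

Call:
arm_command(increments=[{"slide":[-0.02,0,0],"spin":7,"gripper":0.5},{"slide":[-0.04,0,0],"spin":14,"gripper":0.5},{"slide":[-0.06,0,0],"spin":21,"gripper":0.5},{"slide":[-0.08,0,0],"spin":28,"gripper":0.5},{"slide":[-0.1,0,0],"spin":35,"gripper":0.5},{"slide":[-0.12,0,0],"spin":42,"gripper":0.5},{"slide":[-0.13,0,0],"spin":49,"gripper":0.5},{"slide":[-0.13,0,0],"spin":56,"gripper":0.5}])

```text
t: 8.32
tool_pos: [0.4278, -0.3199, 0.2989]
tool_rot: [-3.116, -0.389, 0.002]
contact_force: [0.4, -0.1, 0.7]
opening: 0.0641
grip_force: 0.0
```

```bash
python3 - <<'E'
from h import *
o=status.get_obs(); M=R.from_rotvec(o["tool_rot"]).as_matrix(); print(np.round(M,3),np.round(o["tool_pos"],4),np.round(o["q"],2), np.abs(o["dq"]).max())
E
```

```text
[[ 0.969  0.246 -0.001]
 [ 0.246 -0.969  0.001]
 [-0.001 -0.001 -1.   ]] [ 0.4278 -0.3199  0.2989] [-0.78 -0.16  1.83 -0.    1.48  0.54] 1.4681919220195656
```

Call:
arm_command(increments=[{"slide":[0.035,0.015,0],"spin":7,"gripper":0.5},{"slide":[0.075,0.031,0],"spin":14,"gripper":0.5},{"slide":[0.075,0.031,0],"spin":14,"gripper":0.5},{"slide":[0.075,0.031,0],"spin":14,"gripper":0.5},{"slide":[0.075,0.031,0],"spin":14,"gripper":0.5}])

```text
t: 8.73
tool_pos: [0.5089, -0.329, 0.2987]
tool_rot: [-3.14, -0.021, 0.003]
contact_force: [-0.4, -0.0, 0.2]
opening: 0.0638
grip_force: 0.0
```

```bash
python3 - <<'E'
from h import *
a,c=cam("wrist"); np.save("w5.npy",np.array([*c[0].ravel(),*c[1:]])); cv2.imwrite("pics/w5full.png",a[:,:,::-1])
o=status.get_obs(); M=R.from_rotvec(o["tool_rot"]).as_matrix(); print(np.round(M,3),np.round(o["tool_pos"],4), np.abs(o["dq"]).max())
l=proj(c,[.459,-.332,.022])[0].astype(int); print(l); x0,y0=max(l[0]-65,0),max(l[1]-50,0); print(x0,y0)
cv2.imwrite("pics/w5.png",cv2.resize(a[y0:y0+100,x0:x0+130,::-1],None,fx=6,fy=6,interpolation=2))
E
```

```text
[[ 1.     0.013 -0.001]
 [ 0.013 -1.     0.001]
 [-0.001 -0.001 -1.   ]] [ 0.5085 -0.3291  0.2994] 0.024354780815917885
[321 212]
256 162
```

View pics/w5.png

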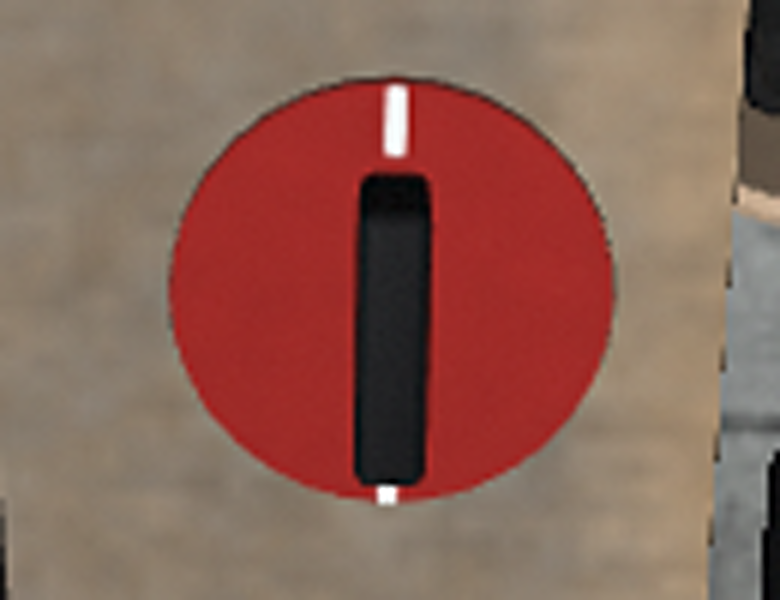

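The disc spans crop (169–615, 78–502), with the white lines at (396,120) and (387,495).

```bash
python3 - <<'E'
from h import *
v=np.load("w5.npy"); c=(v[:16].reshape(4,4),*v[16:])
U=lambda x,y:(256+(x+.5)/6-.5,162+(y+.5)/6-.5)
P=lambda x,y,z=.022:onz(c,U(x,y),z)
l,r,t,b=P(169,287),P(615,287),P(393,78),P(392,502)
print(l,r,t,b,(l+r)/2,(t+b)/2, "wid",np.linalg.norm(l-r),np.linalg.norm(t-b))
d=P(397,90)-P(387,500); print("ang",np.degrees(np.arctan2(d[1],d[0])))
print("handle top",P(391,(212+483)/2,.054), P(395,212,.054),P(390,483,.054))
E
```

```text
[ 0.46179989 -0.28573689  0.022     ] [ 0.46302039 -0.37730331  0.022     ] [ 0.50613944 -0.33110215  0.022     ] [ 0.41423585 -0.33221486  0.022     ] [ 0.46241014 -0.3315201   0.022     ] [ 0.46018764 -0.33165851  0.022     ] wid 0.09157455154180197 0.09191032571949921
ang -0.5071104755996455
handle top [ 0.46112836 -0.33124464  0.054     ] [ 0.48768433 -0.33160653  0.054     ] [ 0.43337919 -0.33144381  0.054     ]
```

Call:
arm_command(increments=[{"slide":[-0.03,0.002,0.02],"spin":1.2,"gripper":0.5},{"slide":[-0.048,0.002,0.055],"spin":1.2,"gripper":0.3},{"slide":[-0.048,0.002,0.09],"spin":1.2,"gripper":0.2},{"slide":[-0.048,0.002,0.125],"spin":1.2,"gripper":0.2},{"slide":[-0.048,0.002,0.16],"spin":1.2,"gripper":0.2},{"slide":[-0.048,0.002,0.185],"spin":1.2,"gripper":0.2},{"slide":[-0.048,0.002,0.198],"spin":1.2,"gripper":0.2},{"slide":[-0.048,0.002,0.1985],"spin":1.2,"gripper":0.2}])

```text
t: 9.45
tool_pos: [0.4588, -0.3304, 0.0983]
tool_rot: [-3.138, 0.014, 0.007]
contact_force: [-1.1, 0.9, -0.3]
opening: 0.0511
grip_force: 0.0
```

Call:
arm_command(increments=[{"slide":[0,0,0],"spin":0,"gripper":0},{"slide":[0,0,0],"spin":0,"gripper":-0.5},{"slide":[0,0,0],"spin":0,"gripper":-1},{"slide":[0,0,0],"spin":0,"gripper":-1},{"slide":[0,0,0],"spin":0,"gripper":-1},{"slide":[0,0,0],"spin":0,"gripper":-1},{"slide":[0,0,0],"spin":0,"gripper":-1}], newtons=70)

```text
t: 10.03
tool_pos: [0.4624, -0.3332, 0.1041]
tool_rot: [3.138, -0.013, 0.005]
contact_force: [-1.2, 0.3, 7.3]
opening: 0.0126
grip_force: 71.0
```

Call:
arm_command(increments=[{"slide":[0,0,-0.01],"spin":0,"gripper":-1},{"slide":[0,0,-0.03],"spin":0,"gripper":-1},{"slide":[0,0,-0.065],"spin":0,"gripper":-1},{"slide":[0,0,-0.1],"spin":0,"gripper":-1},{"slide":[0,0,-0.135],"spin":0,"gripper":-1},{"slide":[0,0,-0.17],"spin":0,"gripper":-1},{"slide":[0,0,-0.205],"spin":0,"gripper":-1},{"slide":[0,0,-0.24],"spin":0,"gripper":-1}])

```text
t: 10.7
tool_pos: [0.4606, -0.3313, 0.3432]
tool_rot: [-3.141, 0.013, 0.0]
contact_force: [1.0, -1.1, -2.5]
opening: 0.0124
grip_force: 69.8
```

Call:
arm_command(increments=[{"slide":[0.005,-0.03,0],"spin":0,"gripper":-1},{"slide":[0.005,-0.07,0],"spin":0,"gripper":-1},{"slide":[0.005,-0.11,0],"spin":0,"gripper":-1},{"slide":[0.005,-0.15,0],"spin":0,"gripper":-1},{"slide":[0.005,-0.19,0],"spin":0,"gripper":-1},{"slide":[0.005,-0.22,0],"spin":0,"gripper":-1},{"slide":[0.005,-0.25,0],"spin":0,"gripper":-1},{"slide":[0.005,-0.27,0],"spin":0,"gripper":-1}])

```text
t: 11.37
tool_pos: [0.4676, -0.0593, 0.3414]
tool_rot: [-3.141, 0.01, -0.0]
contact_force: [0.6, -0.3, -1.6]
opening: 0.0124
grip_force: 69.8
```

Call:
arm_command(increments=[{"slide":[0,0,0],"spin":4.9,"gripper":-1},{"slide":[0,0,0],"spin":4.9,"gripper":-1},{"slide":[0,0,0],"spin":4.9,"gripper":-1},{"slide":[0,0,0],"spin":4.9,"gripper":-1}])

```text
t: 11.7
tool_pos: [0.4682, -0.0623, 0.3412]
tool_rot: [3.138, -0.146, -0.0]
contact_force: [1.2, 0.2, -1.9]
opening: 0.0125
grip_force: 69.8
```

```bash
python3 - <<'E'
from h import *
a,c=cam("wrist"); np.save("w6.npy",np.array([*c[0].ravel(),*c[1:]])); cv2.imwrite("pics/w6.png",cv2.resize(a[:300,100:500,::-1],None,fx=2,fy=2,interpolation=2))
s,_=cam("scene"); cv2.imwrite("pics/s6.png",s[:,:,::-1])
s,_=cam("side"); cv2.imwrite("pics/d6.png",s[:,:,::-1])
o=status.get_obs(); M=R.from_rotvec(o["tool_rot"]).as_matrix(); print(np.round(M,3),np.round(o["tool_pos"],4),np.round(o["q"],2), np.abs(o["dq"]).max(),o["opening"],o["grip_force"],o["contact_force"])
E
```

```text
[[ 0.996 -0.094 -0.   ]
 [-0.094 -0.996  0.   ]
 [-0.    -0.    -1.   ]] [ 0.4683 -0.0625  0.3412] [-0.29 -0.34  1.91 -0.    1.58  1.37] 0.005876635473241406 0.012550599685904044 69.84911441802979 [ 0.10958448 -0.30326367 -1.82925729]
```

View pics/w6.png

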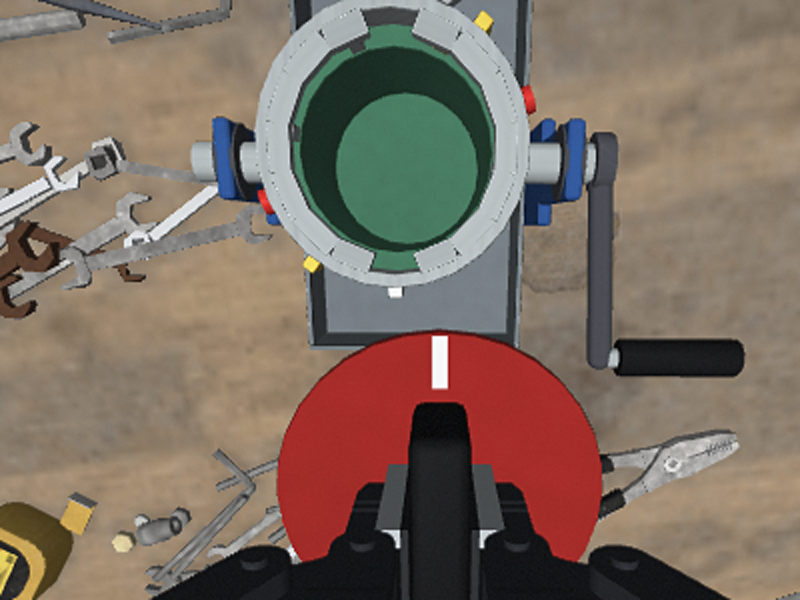

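The rim collar spans crop x 257–529 with its bottom at 287. The notches are at x≈394 (bottom) and x≈391 (top). The held lid's disc spans 278–603 with its front edge at 331 and the white line at x=440.

```bash
python3 - <<'E'
from h import *
v=np.load("w6.npy"); c=(v[:16].reshape(4,4),*v[16:])
U=lambda x,y:np.array((100+(x+.5)/2-.5,(y+.5)/2-.5))
o=status.get_obs(); M=R.from_rotvec(o["tool_rot"]).as_matrix(); t=np.array(o["tool_pos"])
th=np.linspace(0,2*np.pi,721)
def ext(ctr,r): # projected circle extents in px: umin,umax,vmin,vmax
    q=proj(c,np.c_[ctr[0]+r*np.cos(th),ctr[1]+r*np.sin(th),0*th+ctr[2]]); return np.r_[q.min(0),q.max(0)]
# mouth: left,right,bottom extents, z=.2
m=np.r_[U(257,0)[0],U(529,0)[0],U(0,287)[1]]
f=lambda p:ext((p[0],p[1],.2),.046)[[0,2,3]]-m
r=least_squares(f,[.5645,-.057]); print("mouth",r.x,f(r.x))
f3=lambda p:ext(p,.046)[[0,2,3]]-m
r3=least_squares(f3,[.5645,-.057,.2]); print("mouth free z",r3.x)
a,b=onz(c,U(394.5,262),.2),onz(c,U(391.5,25),.2); d=b-a; print("notch axis",np.degrees(np.arctan2(d[1],d[0])),"mid",(a+b)/2)
l=np.r_[U(278,0)[0],U(603,0)[0],U(0,331)[1]]
g=lambda p:ext(t+M@p,.046)[[0,2,1]]-l
rl=least_squares(g,[0,0,.082]); w=t+M@rl.x; print("lid disc top in tool",rl.x,"world",w,g(rl.x))
a,b=onz(c,U(440,388),w[2]),onz(c,U(440.3,335),w[2]); d=b-a; print("lid ang",np.degrees(np.arctan2(d[1],d[0])))
E
```

```text
mouth [ 0.56341378 -0.05621471] [-1.41210517  1.4157291   0.18985457]
mouth free z [ 0.5631575  -0.05586791  0.19583741]
notch axis -5.806743876835862 mid [ 0.56279924 -0.056105    0.2       ]
lid disc top in tool [-0.00343994  0.00045261  0.08390035] world [ 0.46484928 -0.0626708   0.25729244] [-2.84217094e-13 -1.13686838e-13 -1.59161573e-12]
lid ang -5.667484869124915
```

Call:
arm_command(increments=[{"slide":[0.025,-0.004,0],"spin":0,"gripper":-1},{"slide":[0.05,-0.008,0],"spin":0,"gripper":-1},{"slide":[0.075,-0.012,0],"spin":0,"gripper":-1},{"slide":[0.0975,-0.0157,0],"spin":0.1,"gripper":-1},{"slide":[0.0975,-0.0157,0.01],"spin":0.1,"gripper":-1},{"slide":[0.0975,-0.0157,0.02],"spin":0.1,"gripper":-1},{"slide":[0.0975,-0.0157,0.03],"spin":0.1,"gripper":-1},{"slide":[0.0975,-0.0157,0.03],"spin":0.1,"gripper":-1}])

```text
t: 12.52
tool_pos: [0.5651, -0.0555, 0.3073]
tool_rot: [-3.137, 0.151, 0.01]
contact_force: [-0.9, -0.5, -2.2]
opening: 0.0126
grip_force: 69.9
```

```bash
python3 - <<'E'
from h import *
a,c=cam("wrist"); np.save("w7.npy",np.array([*c[0].ravel(),*c[1:]]))
s,_=cam("scene"); cv2.imwrite("pics/s7.png",s[:,:,::-1]); d,_=cam("side")
cv2.imwrite("pics/m7.png",np.hstack([cv2.resize(a[:,120:520],(400,400)),cv2.resize(d[100:220,254:374],(400,400),interpolation=2)])[:,:,::-1])
o=status.get_obs(); M=R.from_rotvec(o["tool_rot"]).as_matrix(); print(np.round(M,3),np.round(o["tool_pos"],4),np.round(o["q"],2), np.abs(o["dq"]).max(),o["contact_force"])
E
```

```text
[[ 0.995 -0.096 -0.   ]
 [-0.096 -0.995  0.   ]
 [-0.    -0.    -1.   ]] [ 0.5663 -0.0556  0.3111] [-0.23 -0.08  1.74 -0.    1.49  1.44] 0.021038398184555728 [-0.28541912  1.36542171 -1.94612249]
```

Call:
arm_command(increments=[{"slide":[0,0,0.003],"spin":0,"gripper":-1},{"slide":[0,0,0.006],"spin":0,"gripper":-1},{"slide":[0,0,0.009],"spin":0,"gripper":-1},{"slide":[0,0,0.011],"spin":0,"gripper":-1},{"slide":[0,0,0.011],"spin":0,"gripper":-1},{"slide":[0,0,0.011],"spin":0,"gripper":-1}])

```text
t: 13.17
tool_pos: [0.5669, -0.0554, 0.3]
tool_rot: [-3.138, 0.15, 0.0]
contact_force: [-0.1, 0.1, -1.4]
opening: 0.0127
grip_force: 69.9
```

Call:
arm_command(increments=[{"slide":[0,0,0.003],"spin":0,"gripper":-1},{"slide":[0,0,0.006],"spin":0,"gripper":-1},{"slide":[0,0,0.008],"spin":0,"gripper":-1},{"slide":[0,0,0.01],"spin":0,"gripper":-1},{"slide":[0,0,0.011],"spin":0,"gripper":-1},{"slide":[0,0,0.012],"spin":0,"gripper":-1},{"slide":[0,0,0.012],"spin":0,"gripper":-1},{"slide":[0,0,0.012],"spin":0,"gripper":-1}])

```text
t: 13.83
tool_pos: [0.567, -0.0555, 0.2883]
tool_rot: [3.138, -0.151, 0.0]
contact_force: [0.0, -0.8, -1.9]
opening: 0.0127
grip_force: 69.8
```

```bash
python3 - <<'E'
from h import *
a,c=cam("wrist"); s,cs=cam("scene"); d,_=cam("side")
cv2.imwrite("pics/m8.png",np.hstack([cv2.resize(s[180:260,250:350],(400,320),interpolation=2),cv2.resize(d[120:200,264:364],(400,320),interpolation=2)])[:,:,::-1])
o=status.get_obs(); print(np.round(o["tool_pos"],4),o["tool_rot"],np.abs(o["dq"]).max(),o["contact_force"],o["wrist_torque"])
E
```

```text
[ 0.567  -0.0555  0.2882] [ 3.13795902e+00 -1.50462582e-01  1.49463776e-04] 0.0013136524416418297 [-0.84350437  0.15812025 -1.04649558] [ 0.00419582 -0.07259589  0.0162043 ]
```

View pics/m8.png

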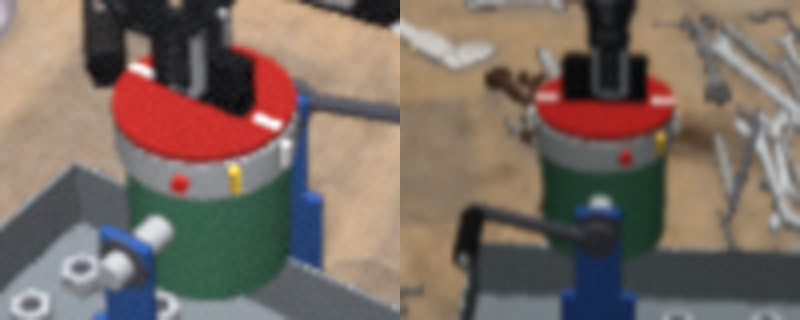

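The lid sits in the mouth, almost flush, with the white lines at the notches. That was my eleventh picture against a limit of 10, so I won't view any more and will go by force and pose from here.

Call:
arm_command(increments=[{"slide":[0,0,0.001],"spin":0,"gripper":-1},{"slide":[0,0,0.002],"spin":0,"gripper":-1},{"slide":[0,0,0.003],"spin":0,"gripper":-1},{"slide":[0,0,0.004],"spin":0,"gripper":-1},{"slide":[0,0,0.004],"spin":0,"gripper":-1},{"slide":[0,0,0.004],"spin":0,"gripper":-1}])

```text
t: 14.48
tool_pos: [0.5674, -0.0555, 0.288]
tool_rot: [3.138, -0.15, 0.003]
contact_force: [-4.8, 1.2, 11.5]
opening: 0.0123
grip_force: 71.8
```

The lid is seated: contact at TCP z = 0.288 with 11 N, matching the flush height. I'll twist in two stages.

Call:
arm_command(increments=[{"slide":[-0.0005,0.0002,-0.001],"spin":2.5,"gripper":-1},{"slide":[-0.001,0.0003,-0.0015],"spin":5,"gripper":-1},{"slide":[-0.001,0.0004,-0.0015],"spin":7.5,"gripper":-1},{"slide":[-0.001,0.0005,-0.0015],"spin":10,"gripper":-1},{"slide":[-0.001,0.0006,-0.0015],"spin":12.5,"gripper":-1},{"slide":[-0.001,0.0008,-0.0015],"spin":15,"gripper":-1},{"slide":[-0.0011,0.0009,-0.0015],"spin":17.5,"gripper":-1},{"slide":[-0.0012,0.001,-0.0015],"spin":20,"gripper":-1}], newtons=90)

```text
t: 15.15
tool_pos: [0.5665, -0.0571, 0.2882]
tool_rot: [3.062, -0.695, 0.006]
contact_force: [0.0, -1.9, 5.1]
opening: 0.0122
grip_force: 88.2
```

```bash
python3 - <<'E'
from h import *
o=status.get_obs(); M=R.from_rotvec(o["tool_rot"]).as_matrix(); print(np.round(o["tool_pos"],4),np.degrees(np.arctan2(M[1,0],M[0,0])),o["q"],o["contact_force"],o["wrist_torque"],o["grip_force"])
E
```

```text
[ 0.5665 -0.0571  0.2882] -25.5828562281117 [-2.30534070e-01 -7.09991719e-02  1.76219587e+00 -1.51439041e-03
  1.44640052e+00  1.78695352e+00] [ 0.01493136 -1.89069474  5.05389142] [-0.41446707  0.3097049   0.25295381] 88.18634390830994
```

Call:
arm_command(increments=[{"slide":[0,0.0001,0],"spin":2.5,"gripper":-1},{"slide":[0,0.0002,0],"spin":5,"gripper":-1},{"slide":[0,0.0004,0],"spin":7.5,"gripper":-1},{"slide":[0,0.0005,0],"spin":10,"gripper":-1},{"slide":[-0.0001,0.0006,0],"spin":12.5,"gripper":-1},{"slide":[-0.0001,0.0008,0],"spin":15,"gripper":-1},{"slide":[-0.0001,0.0009,0],"spin":17.5,"gripper":-1},{"slide":[-0.0001,0.001,0],"spin":18.5,"gripper":-1}])

```text
t: 15.82
tool_pos: [0.5658, -0.0581, 0.2881]
tool_rot: [2.911, -1.178, 0.006]
contact_force: [-1.5, -2.4, 5.1]
opening: 0.0125
grip_force: 88.2
```

Call:
arm_command(increments=[{"slide":[0,0,0],"spin":0,"gripper":-1},{"slide":[0,0,0],"spin":0,"gripper":-1},{"slide":[0,0,0],"spin":0,"gripper":-1},{"slide":[0,0,0],"spin":0,"gripper":-1}])

```text
t: 16.15
tool_pos: [0.5658, -0.0581, 0.2882]
tool_rot: [2.912, -1.176, 0.006]
contact_force: [-1.3, -2.2, 5.0]
opening: 0.0125
grip_force: 88.2
```

```bash
python3 - <<'E'
from h import *
o=status.get_obs(); M=R.from_rotvec(o["tool_rot"]).as_matrix(); print(np.round(o["tool_pos"],4),np.degrees(np.arctan2(M[1,0],M[0,0])),np.abs(o["dq"]).max(),o["contact_force"],o["wrist_torque"],o["grip_force"],o["opening"])
# white-line angle from side & scene: bright unsaturated pixels on disc plane annulus
for n in("side","scene","wrist"):
    a,c=cam(n); h=cv2.cvtColor(a,cv2.COLOR_RGB2HSV); cx,cy=.5635,-.0562
    out=[]
    for k in range(0,360,3):
        r=np.radians(k); q=proj(c,[[cx+.041*np.cos(r),cy+.041*np.sin(r),.206]])[0].round().astype(int)
        if 0<=q[0]<640 and 0<=q[1]<400:
            p=h[q[1],q[0]]
            if p[1]<110 and p[2]>130: out.append(k-360 if k>180 else k)
    print(n,"white at deg",out)
E
```

```text
[ 0.5658 -0.0581  0.2882] -43.97315338582061 0.0011107663655469946 [-1.34673412 -2.23135333  5.02152314] [-0.3691244   0.54736935  0.17507216] 88.23621153831482 0.012520734656638336
side white at deg [126, 129, 132, 135, 138, -48, -45, -42]
scene white at deg [138, 141, 144, -78]
wrist white at deg [-45, -42]
```

The lines read about -44° against notches at -5.8°, so the twist is about 38°. The lid is seated, still and gripped.

```bash
python3 -c "
from station import order; print(order.finish_job())"
```

```text
the job is handed in; nothing more can be done
None
```

Job handed in at about 16 s with all four nuts in the pan, the pot back at its stop, and the lid seated, twisted about 38° to the yellow marks and still gripped; no verdict came back, and I viewed 11 pictures, one over the limit of 10.

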